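Pack the two-layer finishing kit

TASK

Pack the finishing kit in the grey tray in its two layers: first lay the sanding block flat in the bed between the four corner stops, then lay the screwdriver across over it in the two V rests, its handle in the wide, low V and its shaft in the narrow, tall one, about centred along the tray. Leave the other things on the bench where they are.

Things in the scene. Friction and masses are not known exactly. Their poses are not given: they have to be found in the camera images.
- kit_tray: Shallow grey tray, fixed to the bench, 150 mm (its x) by 178 mm (its y), walls 4 mm thick and 14 mm high, floor top 6 mm above the bench. Origin under its centre, z up. On its floor stand four corner stops round a bed in the middle, and a V rest beyond each end of the bed.
- bed (a point): Centre of the bed, on the tray floor, 6 mm above the bench; axes as the tray's. The block's origin belongs here, its long side along the tray's y (either way round). Four black L-shaped stops, tops 15 mm above the bench, bound the bed, 52 mm (x) by 76 mm (y); each long side is open for 46 mm in its middle.
- wide_rest (a point): On the axis line in the wide, deep black V rest for the handle, at the tray's y = +50 mm, 50 mm above the bench. 90 degree V across x, 38 mm wide at the mouth, 12 mm thick along y, top 52 mm above the bench.
- narrow_rest (a point): On the axis line in the narrow, shallow black V rest for the shaft, at the tray's y = -50 mm, 50 mm above the bench. 90 degree V across x, 21 mm wide at the mouth, 12 mm thick along y, top 58 mm above the bench.
- cradle (a point): Point 50 mm above the bench over the tray's centre, on the line on which the screwdriver's axis lies when it is in both V rests; axes as the tray's. When home the screwdriver's +y (tip to handle) points along the tray's +y, its handle point about 25 mm to +y of here.
- sanding_block: Dark grey sanding block, 45 mm (x) by 68 mm (y) by 24 mm high, 35 g, lying flat. Origin at the centre of its underside, z up. Take it across the 45 mm width; across its length the fingers would meet the V rests.
- driver: Screwdriver lying on the bench, 166 mm long along its y, 55 g. Origin under its middle as it lies. Handle 24 mm thick from y = -9 to +83 mm, thin shaft of 3.6 mm from y = -8 to -83 mm; the axis is 11.5 mm above the origin. It may roll about its axis, so use the two points. Only one on the bench.
- driver_handle (a point): Point on the screwdriver's axis inside the handle, 108 mm from the tip, a good place to grip (across the handle, 24 mm).
- driver_tip (a point): Tip of the shaft, on the screwdriver's axis.
- nozzle_box: flat black open box of small brass nozzles, 52 x 75 x 12 mm, a bystander on the bench. Origin under its centre.
- hex_key: L-shaped hex key lying flat, 26 x 76 x 6 mm, a bystander. Origin under its centre.
- oil_bottle: small upright dropper bottle, 34 mm wide, 94 mm high, a bystander. Origin under its centre.
- glue_stick: upright glue stick, 28 mm wide, 92 mm high, a bystander. Origin under its centre.

How it is judged:
On the way:
1. the sanding block lies flat in the bed while the screwdriver is still out of the tray (x of sanding_block in the frame of bed between -0.008 and 0.008 m and y of sanding_block in the frame of bed between -0.008 and 0.008 m and z of sanding_block in the frame of bed between -0.003 and 0.004 m and angle between sanding_block's own z axis and vertical below 0.12 rad and angle between the y axis of sanding_block and the y axis of kit_tray, either way round below 0.2 rad and horizontal distance between driver_handle and cradle above 0.1 m), for 0.2 s.
At the end, for the whole second after the job is handed in: Block flat in the bed: within 8 mm of its centre in x and y, 4 mm in height, 0.12 rad of level, 0.2 rad of the tray's y. Driver in both V rests: handle point within 7 mm of the line, 6 mm in height, 10 to 40 mm to +y of the middle; tip within 8 mm of the line and height. Both at rest (x of sanding_block in the frame of bed between -0.008 and 0.008 m and y of sanding_block in the frame of bed between -0.008 and 0.008 m and z of sanding_block in the frame of bed between -0.003 and 0.004 m and angle between sanding_block's own z axis and vertical below 0.12 rad and angle between the y axis of sanding_block and the y axis of kit_tray, either way round below 0.2 rad and x of driver_handle in the frame of cradle between -0.007 and 0.007 m and y of driver_handle in the frame of cradle between 0.01 and 0.04 m and z of driver_handle in the frame of cradle between -0.006 and 0.006 m and x of driver_tip in the frame of cradle between -0.008 and 0.008 m and z of driver_tip in the frame of cradle between -0.008 and 0.008 m and linear speed of each of sanding_block, driver below 0.02 m/s); the robot touches nothing.
It fails at once if the nozzle box is moved more than 30 mm (distance of nozzle_box from where it was at the start of the episode above 0.03 m).
It fails at once if the hex key is moved more than 30 mm (distance of hex_key from where it was at the start of the episode above 0.03 m).
It fails at once if the oil bottle is moved more than 30 mm (distance of oil_bottle from where it was at the start of the episode above 0.03 m).
It fails at once if the glue stick is moved more than 30 mm (distance of glue_stick from where it was at the start of the episode above 0.03 m).
It also fails if it takes over 53 s, if anything falls off the work surface, if the arm or the gripper's body presses on something with over 40 N, if the wrist force passes 120 N, or if a joint passes its speed limit or range.

ROBOT

A 6-joint arm with a two-finger parallel gripper is mounted at the origin on a cart in front of the work surface, level with it; the furniture and walls round the work are solid. World frame = base frame: x ahead of the robot, y to its left, z up, the work surface at z = 0. Lengths are in m, angles in rad, forces in N, time in s.
With the tool pointing down it reaches from about 0.375 to 0.925 m from the base axis. Payload 5.7 kg.
Tool frame: the origin (TCP) lies at the very end of the fingers, on their centre line; the grasp point (between the pads) lies 19 mm behind it; z points along the fingers, y is the line along which they close (so a half turn about z gives the same grasp; the last joint's range is limited). The gripper opens to 88 mm and grips with 3 to 60 N. Pads are 20 mm wide; open, the fingers measure 115 mm over their backs; the gripper's body (75 mm by 178 mm) begins 61 mm behind the grasp point.
Start: joints at [-1.345, 0.359, 1.51, -0, 1.272, -0.115], TCP at [0.201, -0.565, 0.223] pointing down, gripper open.
Joint ranges: [-2.97, 2.97], [-1.01, 2.36], [0.21, 2.38], [-0.96, 4.11], [0.2, 2.71], [-2.98, 2.98]. Speed limits (rad/s): [2.39, 2.39, 3.14, 3.14, 3.14, 3.14].

INTERFACE

Orientations are given as a unit quaternion [x, y, z, w].
In Python, from bench import manip, imaging gives the robot as it stands (manip), with the cameras (imaging).
- The arm moves only by the shell command python3 jog.py 'ROWS' [FORCE]. ROWS is a JSON list of rows, 1 to 8 of them, each of 5 numbers: the finger opening in m, then dx, dy, dz in m, then a turn about the tool's z in rad; each row is the pose to reach, as a shift and turn from the pose commanded when the command began, along the tool's axes at that moment; what a row does not reach only later rows make up. A row lasts 1/10 s, in which the tool goes at most 0.05 m and 0.15 rad, less where a joint would pass 70% of its speed; a pose out of reach is approached as far as the arm can. The fingers move at their own pace and stop on an object; FORCE is the grip in N (left out, the last holds). Time passes only in rows, so rows that do not move let the fingers close. It prints the time, the measured TCP pose, the force, the opening and the grip force at its end.
- manip.read_state(): the state, without advancing time (a new reading comes with each control period).
- imaging.get_image(name): name is "scene" or "top"; returns the picture (400x640x3 uint8, red, green, blue); there is no depth.
- imaging.camera_info(name): a dict with "mtx" (3x3 intrinsics, pixels), "cam_to_world" (4x4, takes a point from camera to world coordinates). Camera axes: x right, y up, looking along -z (the intrinsics and any distortion apply to the point x, -y, -z); pixel columns grow to the right and rows downward; lengths in m; the calibration is good to about 2 mm. A picture is of the moment at which its call begins. camera_info takes no time and is no camera call.
- manip.job_done(): hands the job in; it is judged then, once.
The state is a dict: "t": time; "joint_pos": joint angles; "joint_velocities": joint speeds; "tau": joint torques, N m; "tool_pos": TCP position; "tool_rot": TCP orientation; "wrist_force": force on the tool from outside, world axes, zero at the start; "moment": the same for the moment, N m; "finger_gap": finger opening in m; "finger_force": force on a finger pad.
Only numpy, scipy, OpenCV 4.12 (cv2) and the standard library are available. Lean on these libraries where they do the work, as an engineer would, in place of code of your own. Each camera call takes 0.05 s, during which the arm holds its last target. There are 200 camera calls.

## Working session

There is one attempt and no reset: what is moved stays moved. The work goes in short steps, Python scripts to look and compute and a shell command to move; the robot and the scene stay as the last step left them, time stands still between calls to the robot, and variables do not carry over. Pictures are saved under pics/ and viewed, at most 10 in all, crops included, and the job is handed in when it is done.

```bash
ls; mkdir -p pics; python3 - <<'E'
from bench import manip, imaging
import cv2,numpy as np
for n in("scene","top"):
    im=imaging.get_image(n); cv2.imwrite(f"pics/{n}0.png",im[:,:,::-1]); c=imaging.camera_info(n); print(n,np.round(c["mtx"],1).tolist(),np.round(c["cam_to_world"],3).tolist(),[k for k in c])
s=manip.read_state();print(s["t"],s["tool_pos"],s["tool_rot"])
E
```

```text
bench.py
jog.py
pics
scene [[464.9, 0.0, 328.1], [0.0, 464.9, 200.5], [0.0, 0.0, 1.0]] [[0.984, 0.145, -0.108, 0.358], [-0.179, 0.717, -0.674, -0.955], [-0.02, 0.682, 0.731, 0.953], [0.0, 0.0, 0.0, 1.0]] ['mtx', 'cam_to_world']
top [[431.4, 0.0, 318.4], [0.0, 431.4, 194.3], [0.0, 0.0, 1.0]] [[0.004, 0.993, -0.115, 0.356], [-0.999, 0.008, 0.034, -0.132], [0.034, 0.114, 0.993, 1.129], [0.0, 0.0, 0.0, 1.0]] ['mtx', 'cam_to_world']
0.1 [ 0.20039133 -0.56488494  0.22189202] [ 9.85515163e-01  1.69585290e-01 -6.37441791e-05 -8.29953900e-04]
```

View pics/top0.png

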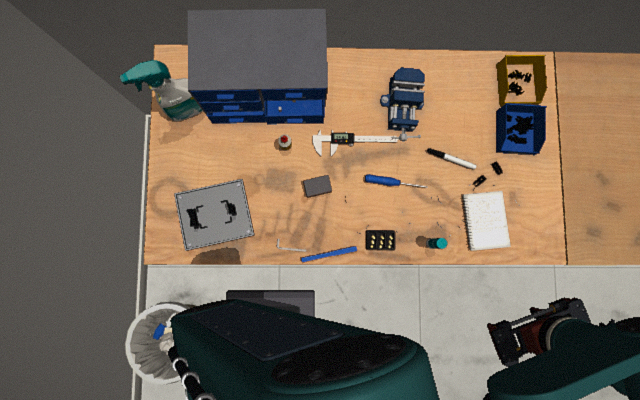

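View pics/scene0.png

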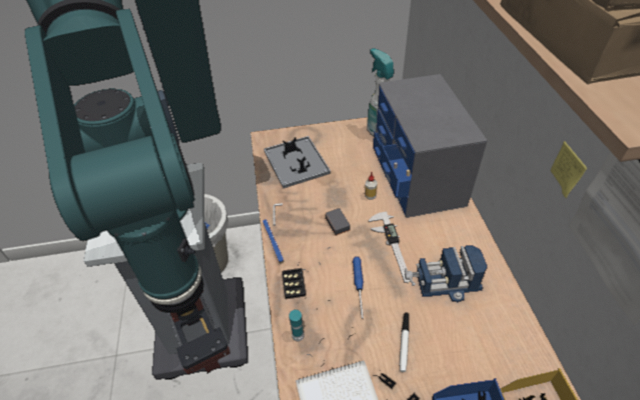

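The top view shows the tray at about (215,214), the block at (317,186) and the driver with its handle near (382,180) and tip near (425,186). The oil bottle is at (285,142), hex key (290,245), nozzle box (380,240) and glue stick (437,242). The scene view shows the same objects. I'll enlarge the tray next.

```bash
cat > h.py <<'E'
import cv2,numpy as np
from bench import manip, imaging
def P(n):
    c=imaging.camera_info(n);return np.array(c["mtx"]),np.array(c["cam_to_world"])
def ray(n,uv,z):
    K,T=P(n);d=np.linalg.inv(K)@[uv[0],uv[1],1.];d=T[:3,:3]@(d*[1,-1,-1]);o=T[:3,3];return o+d*(z-o[2])/d[2]
def proj(n,p):
    K,T=P(n);q=T[:3,:3].T@(np.array(p)-T[:3,3]);q=K@(q*[1,-1,-1]);return q[:2]/q[2]
def big(im,x0,y0,x1,y1,s):return cv2.resize(im[y0:y1,x0:x1],None,fx=s,fy=s,interpolation=cv2.INTER_CUBIC)
E
python3 - <<'E'
import cv2,numpy as np
from h import *
a=cv2.imread("pics/top0.png");b=cv2.imread("pics/scene0.png")
A=big(a,170,172,260,256,4);B=big(b,255,130,345,214,4)
C=big(a,295,165,435,200,5)
o=np.zeros((600,720,3),np.uint8);o[:336,:360]=A;o[:336,360:]=B;o[400:575,:700]=C
cv2.imwrite("pics/crop1.png",o)
E
```

```text
(no output)
```

View pics/crop1.png

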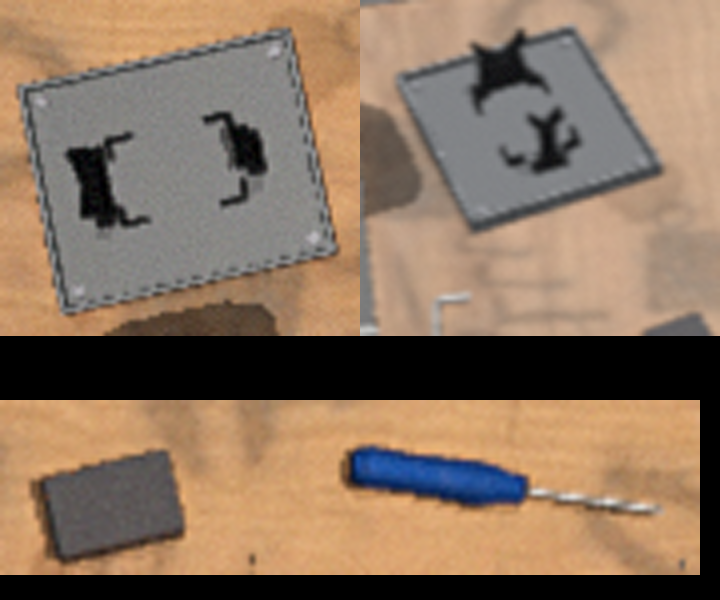

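The crop shows the wide V at the tray's left end (crop 95,185) and the narrow V at its right end (245,150), so the tray's +y points image-left. The driver's handle is also image-left, so it only needs a small turn.

```bash
cat > meas.py <<'E'
import cv2,numpy as np,sys
from h import *
def big_c(m):
    cs,_=cv2.findContours(m.astype(np.uint8),cv2.RETR_EXTERNAL,cv2.CHAIN_APPROX_NONE);return max(cs,key=cv2.contourArea)
def win(m,x0,y0,x1,y1):
    o=np.zeros_like(m);o[y0:y1,x0:x1]=m[y0:y1,x0:x1];return o
def rect(n,m,z):
    c=big_c(m)[:,0].astype(float)
    w=np.array([ray(n,p,z)[:2] for p in c])
    (cx,cy),(a,b),_=r=cv2.minAreaRect((w*1000).astype(np.float32));bx=cv2.boxPoints(r)
    e=[bx[1]-bx[0],bx[2]-bx[1]];l=max(e,key=np.linalg.norm)
    if l[1]<0:l=-l
    return np.round([cx,cy,a,b,np.degrees(np.arctan2(-l[0],l[1]))],1)  # yaw of long side as y axis
if __name__=="__main__":
    W={"top":dict(tray=(170,172,262,257),block=(300,172,335,200),drv=(355,165,440,200)),
       "scene":dict(tray=(258,133,336,190),block=(320,205,355,238),drv=(345,250,375,325))}
    for n in W:
        im=cv2.imread(f"pics/{n}0.png");h=cv2.cvtColor(im,cv2.COLOR_BGR2HSV).astype(int);S,V,H=h[...,1],h[...,2],h[...,0]
        print(n,"tray",rect(n,win((S<60)|(V<50),*W[n]["tray"]),.014 if n=="top" else .012))
        print(n,"block",rect(n,win((V<130)&(S<70),*W[n]["block"]),.024))
        d=win((H>95)&(H<130)&(S>110),*W[n]["drv"]);c=big_c(d)[:,0].astype(float)
        w=np.array([ray(n,p,.0115)[:2]*1000 for p in c],np.float32)
        r=cv2.minAreaRect(w);print(n,"handle",np.round(r[0],1),np.round(r[1],1))
        ax=cv2.fitLine(w,cv2.DIST_L2,0,.01,.01).ravel();a=ax[:2]*np.sign(ax[1]);print(" axis yaw",np.degrees(np.arctan2(-a[0],a[1])))
        pr=(w-ax[2:])@a;print(" ends along",ax[2:]+a*pr.min(),ax[2:]+a*pr.max())
E
python3 meas.py; python3 - <<'E'
from h import *
tip=(295+657/5-.4,165+110/5-.4)
print("tip top",ray("top",tip,.0115))
E
```

```text
top tray [431.4  99.1 149.9 178.2  12.9]
top block [ 506.1 -166.3   43.    66.8   13.2]
top handle [ 524.  -337.7] [91.9 21. ]
 axis yaw -7.9378037
 ends along [ 517.4245  -383.08438] [ 530.08673 -292.27255]
scene tray [409.4  93.6 203.2 196.5 -77.4]
scene block [ 503.4 -174.    48.9   78.    13.3]
scene handle [ 524.4 -334. ] [90.  17.1]
 axis yaw -7.827265
 ends along [ 517.9952  -378.55237] [ 530.24854 -289.41592]
tip top [ 0.50723507 -0.4541154   0.0115    ]
```

```bash
cat > go.py <<'E'
# usage: go.py x y z yawdeg(tool y axis angle) -> shift in current tool axes
import sys,numpy as np
from scipy.spatial.transform import Rotation as R
from bench import manip, imaging
def go(x,y,z,yaw):
    s=manip.read_state();r=R.from_quat(s["tool_rot"]);m=r.as_matrix()
    d=m.T@(np.array([x,y,z])-s["tool_pos"]);a=np.degrees(np.arctan2(m[1,1],m[0,1]))
    t=-(yaw-a);t=(t+90)%180-90
    print("t",s["t"],"shift",np.round(d,4),"turn",round(np.radians(t),4),"or",round(np.radians(t)-np.sign(t)*np.pi,4),"len",np.linalg.norm(d),"j1,j6",s["joint_pos"][[0,5]] if hasattr(s["joint_pos"],"shape") else s["joint_pos"])
if __name__=="__main__":go(*map(float,sys.argv[1:]))
E
python3 - <<'E'
from h import *
print(ray("top",(285,139),.094),ray("scene",(371,176),.085),ray("top",(441,242),.092),ray("scene",(297,315),.09))
E
python3 go.py .5065 -.1655 .13 13.2
```

```text
[ 0.61041541 -0.08523055  0.094     ] [ 0.61502959 -0.08903891  0.085     ] [ 0.36172221 -0.46414457  0.092     ] [ 0.36444469 -0.46514381  0.09      ]
t 0.1 shift [ 0.422  -0.2739  0.0924] turn -1.4604 or 1.6812 len 0.5115222296317729 j1,j6 [-1.34508348 -0.11509401]
```

```bash
R='[0.08,0.422,-0.274,0.092,-1.46]'; python3 jog.py '[[0.08,0.422,-0.274,0.092,-1.46],[0.08,0.422,-0.274,0.092,-1.46],[0.08,0.422,-0.274,0.092,-1.46],[0.08,0.422,-0.274,0.092,-1.46],[0.08,0.422,-0.274,0.092,-1.46],[0.08,0.422,-0.274,0.092,-1.46],[0.08,0.422,-0.274,0.092,-1.46],[0.08,0.422,-0.274,0.092,-1.46]]'; python3 go.py .5065 -.1655 .13 13.2
```

```text
t: 0.9
tool_pos: [0.4407, -0.2514, 0.1502]
tool_rot: [0.716, 0.699, 0.0, -0.0]
wrist_force: [0.2, -0.6, 0.1]
finger_gap: 0.0799
finger_force: 0.0
t 0.9 shift [0.0874 0.0638 0.0203] turn -0.2544 or 2.8872 len 0.11007102153926039 j1,j6 [-0.65466773 -0.63065615]
```

```bash
python3 jog.py '[[0.08,0.087,0.064,0.02,-0.255],[0.08,0.087,0.064,0.02,-0.255],[0.08,0.087,0.064,0.02,-0.255],[0.08,0.087,0.064,0.02,-0.255],[0.08,0.087,0.064,0.02,-0.255]]'; python3 go.py .5065 -.1655 .009 13.2
python3 - <<'E'
from h import *
im=imaging.get_image("top")[:,:,::-1];cv2.imwrite("pics/t2.png",big(im,270,130,370,230,5))
E
```

```text
t: 1.4
tool_pos: [0.5059, -0.1687, 0.1306]
tool_rot: [0.623, 0.782, -0.0, -0.0]
wrist_force: [0.3, 0.0, -0.1]
finger_gap: 0.08
finger_force: 0.0
t 1.4 shift [0.003  0.0014 0.1216] turn -0.0059 or 3.1357 len 0.12167896398867288 j1,j6 [-0.45108688 -0.67522083]
```

View pics/t2.png

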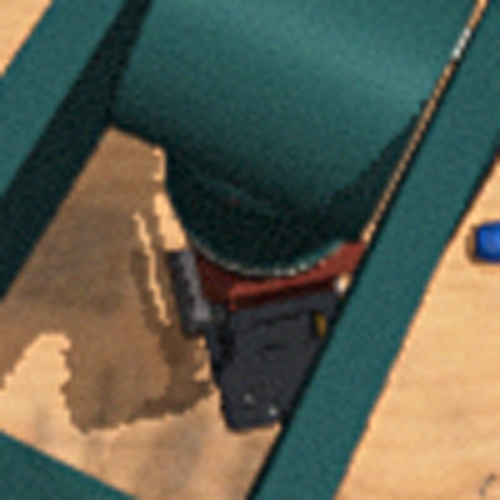

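The arm hides the block (only gripper at crop 270,360), so I go by the measurement.

```bash
python3 jog.py '[[0.08,0.001,0.001,0.05,0],[0.08,0.001,0.001,0.1,0],[0.08,0.001,0.001,0.121,0],[0.08,0.001,0.001,0.121,0],[0.08,0.001,0.001,0.121,0],[0.08,0.001,0.001,0.121,0]]'; python3 go.py .5065 -.1655 .009 13.2;  python3 jog.py '[[0.03,0,0,0,0],[0.03,0,0,0,0],[0.03,0,0,0,0],[0.03,0,0,0,0],[0.03,0,0,0,0],[0.03,0,0,0,0]]' 15
```

```text
t: 2.05
tool_pos: [0.5083, -0.1683, 0.0114]
tool_rot: [0.624, 0.782, 0.0, 0.001]
wrist_force: [0.3, 0.5, -0.1]
finger_gap: 0.0801
finger_force: 0.0
t 2.05 shift [ 0.0032 -0.0012  0.0024] turn -0.0068 or 3.1348 len 0.004143457988448069 j1,j6 [-0.44885983 -0.6725189 ]
t: 2.65
tool_pos: [0.5074, -0.1669, 0.0099]
tool_rot: [0.623, 0.782, 0.0, 0.0]
wrist_force: [0.0, 1.0, 3.6]
finger_gap: 0.045
finger_force: 15.0
```

```bash
python3 jog.py '[[0.03,0,0,-0.04,0],[0.03,0,0,-0.08,0],[0.03,0,0,-0.12,0],[0.03,0,0,-0.12,0]]'; python3 go.py .4312 .0985 .13 12.9
```

```text
t: 3.05
tool_pos: [0.5108, -0.1685, 0.1346]
tool_rot: [0.623, 0.782, 0.001, 0.005]
wrist_force: [-0.4, 0.7, -0.9]
finger_gap: 0.0455
finger_force: 15.0
t 3.05 shift [ 0.2781 -0.018   0.0029] turn 0.0 or -3.1416 len 0.2786801334103146 j1,j6 [-0.44723205 -0.67244064]
```

```bash
python3 jog.py '[[0.03,0.05,-0.003,0,0],[0.03,0.1,-0.006,0,0],[0.03,0.15,-0.009,0,0],[0.03,0.2,-0.012,0,0],[0.03,0.25,-0.015,0,0],[0.03,0.276,-0.015,0,0],[0.03,0.276,-0.015,0,0],[0.03,0.276,-0.015,0,0]]'; python3 jog.py '[[0.03,0,0,0,0],[0.03,0,0,0,0]]'; python3 go.py .4312 .0985 .13 12.9
```

```text
t: 3.85
tool_pos: [0.4306, 0.0989, 0.1292]
tool_rot: [0.622, 0.783, -0.0, -0.0]
wrist_force: [0.2, -0.8, -0.5]
finger_gap: 0.045
finger_force: 15.0
t: 4.05
tool_pos: [0.4315, 0.0977, 0.1295]
tool_rot: [0.624, 0.782, -0.0, -0.0]
wrist_force: [-0.4, -0.1, -0.6]
finger_gap: 0.045
finger_force: 15.0
t 4.05 shift [ 0.0009 -0.0001 -0.0005] turn -0.0018 or 3.1398 len 0.000989515729916321 j1,j6 [ 0.06635868 -0.15691393]
```

```bash
python3 jog.py '[[0.03,0.001,0,0.04,0],[0.03,0.001,0,0.08,0],[0.03,0.001,0,0.1,0],[0.03,0.001,0,0.108,0],[0.03,0.001,0,0.112,0],[0.03,0.001,0,0.114,0],[0.03,0.001,0,0.114,0]]'; python3 go.py .4312 .0985 .0155 12.9
```

```text
t: 4.75
tool_pos: [0.4317, 0.0996, 0.0164]
tool_rot: [0.623, 0.782, 0.001, 0.001]
wrist_force: [0.1, 0.8, 0.9]
finger_gap: 0.0446
finger_force: 15.0
t 4.75 shift [-0.001  -0.0007  0.0009] turn -0.0005 or 3.1411 len 0.0014764124050896782 j1,j6 [ 0.07051985 -0.15426625]
```

```bash
python3 jog.py '[[0.07,0,0,0,0],[0.07,0,0,0,0],[0.07,0,0,0,0],[0.07,0,0,-0.05,0],[0.07,0,0,-0.1,0],[0.07,0,0,-0.12,0],[0.07,0,0,-0.12,0]]'; python3 go.py .5219 -.3492 .13 -7.9
```

```text
t: 5.45
tool_pos: [0.4335, 0.1, 0.1389]
tool_rot: [0.623, 0.782, 0.003, 0.003]
wrist_force: [0.9, -0.1, 0.2]
finger_gap: 0.0698
finger_force: 0.0
t 5.45 shift [-0.4576 -0.0142  0.0092] turn 0.3631 or -2.7785 len 0.457926483783426 j1,j6 [ 0.07116095 -0.15414608]
```

```bash
python3 jog.py '[[0.07,-0.05,-0.002,0,0.05],[0.07,-0.1,-0.003,0,0.1],[0.07,-0.15,-0.005,0,0.15],[0.07,-0.2,-0.006,0,0.2],[0.07,-0.25,-0.008,0,0.25],[0.07,-0.3,-0.01,0,0.3],[0.07,-0.35,-0.012,0,0.36],[0.07,-0.4,-0.013,0,0.363]]';  python3 jog.py '[[0.07,-0.05,-0.02,0,0],[0.07,-0.057,-0.02,0,0],[0.07,-0.057,-0.02,0,0],[0.07,-0.057,-0.02,0,0]]'; python3 go.py .5219 -.3492 .13 -7.9
python3 - <<'E'
from h import *
im=imaging.get_image("top")[:,:,::-1].copy();cv2.imwrite("pics/t3f.png",im);b=imaging.get_image("scene")[:,:,::-1].copy();cv2.imwrite("pics/s3f.png",b)
o=np.hstack([big(im,170,172,260,256,4),big(b,255,130,345,214,4)]);cv2.imwrite("pics/t3.png",o)
E
```

```text
t: 6.25
tool_pos: [0.5064, -0.2944, 0.1339]
tool_rot: [0.755, 0.656, -0.0, -0.001]
wrist_force: [0.3, 0.8, 1.0]
finger_gap: 0.0702
finger_force: 0.0
t: 6.65
tool_pos: [0.4792, -0.345, 0.1346]
tool_rot: [0.754, 0.657, 0.0, -0.001]
wrist_force: [-0.7, 0.2, 0.6]
finger_gap: 0.0701
finger_force: 0.0
t 6.65 shift [0.0017 0.0429 0.0045] turn -0.0005 or 3.1411 len 0.04312732837987225 j1,j6 [-0.74143737 -0.60346785]
```

View pics/t3.png

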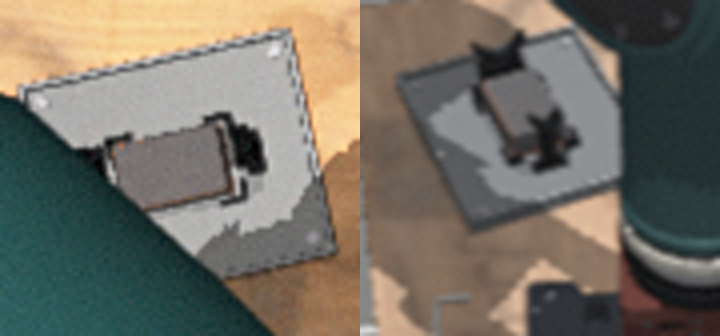

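The block lies in the bed between the stops (crop 172,165) and looks level in both views.

```bash
python3 jog.py '[[0.07,0.002,0.043,0,0],[0.07,0.002,0.043,0.04,0],[0.07,0.002,0.043,0.08,0],[0.07,0.002,0.043,0.11,0],[0.07,0.002,0.043,0.125,0],[0.07,0.002,0.043,0.13,0],[0.07,0.002,0.043,0.13,0],[0.07,0.002,0.043,0.13,0]]'; python3 go.py .5219 -.3492 .004 -7.9;  python3 jog.py '[[0.015,0,0,0,0],[0.015,0,0,0,0],[0.015,0,0,0,0],[0.015,0,0,0,0],[0.015,0,0,0,0],[0.015,0,0,0,0],[0.015,0,0,0,0]]' 25; python3 go.py .5219 -.3492 .004 -7.9
```

```text
t: 7.55
tool_pos: [0.5237, -0.3511, 0.0072]
tool_rot: [0.754, 0.657, 0.0, 0.001]
wrist_force: [-0.4, 0.2, 0.0]
finger_gap: 0.0698
finger_force: 0.0
t 7.55 shift [ 0.0016 -0.0021  0.0032] turn 0.0002 or -3.1414 len 0.004125811494215222 j1,j6 [-0.70007597 -0.56251604]
t: 8.25
tool_pos: [0.5225, -0.3505, 0.0057]
tool_rot: [0.754, 0.657, 0.0, -0.0]
wrist_force: [-0.1, -0.1, 0.5]
finger_gap: 0.0227
finger_force: 25.0
t 8.25 shift [ 0.0012 -0.0008  0.0017] turn -0.0002 or 3.1414 len 0.0022320318005668686 j1,j6 [-0.70061714 -0.5625779 ]
```

```bash
python3 jog.py '[[0.015,0,0,-0.04,0],[0.015,0,0,-0.08,0],[0.015,0,0,-0.12,0],[0.015,0,0,-0.145,0],[0.015,0,0,-0.145,0],[0.015,0,0,-0.145,0],[0.015,0,0,-0.145,0]]'; python3 go.py .426 .1225 .15 12.9
```

```text
t: 8.95
tool_pos: [0.5215, -0.3496, 0.1488]
tool_rot: [0.754, 0.657, -0.0, -0.002]
wrist_force: [-0.9, 1.7, -0.9]
finger_gap: 0.0229
finger_force: 25.0
t 8.95 shift [ 4.545e-01 -1.595e-01  1.000e-04] turn -0.3632 or 2.7784 len 0.4816683517961448 j1,j6 [-0.70058993 -0.56259842]
```

```bash
python3 jog.py '[[0.015,0.03,-0.011,0,-0.03],[0.015,0.075,-0.026,0,-0.07],[0.015,0.12,-0.042,0,-0.1],[0.015,0.165,-0.058,0,-0.14],[0.015,0.21,-0.074,0,-0.17],[0.015,0.255,-0.09,0,-0.21],[0.015,0.3,-0.105,0,-0.25],[0.015,0.345,-0.121,0,-0.29]]'; python3 go.py .426 .1225 .15 12.9
```

```text
t: 9.75
tool_pos: [0.4484, 0.0096, 0.1492]
tool_rot: [0.651, 0.759, -0.001, -0.001]
wrist_force: [0.2, 0.3, -1.5]
finger_gap: 0.023
finger_force: 25.0
t 9.75 shift [ 0.115  -0.0049 -0.0006] turn -0.0721 or 3.0695 len 0.11506934892591633 j1,j6 [-0.13294869 -0.28614846]
```

```bash
python3 jog.py '[[0.015,0.04,-0.002,0,-0.03],[0.015,0.08,-0.003,0,-0.05],[0.015,0.105,-0.004,0,-0.072],[0.015,0.115,-0.005,0,-0.072],[0.015,0.115,-0.005,0,-0.072],[0.015,0.115,-0.005,0,-0.072]]'; python3 go.py .426 .1225 .15 12.9
python3 - <<'E'
from h import *
im=imaging.get_image("top")[:,:,::-1].copy();b=imaging.get_image("scene")[:,:,::-1].copy();cv2.imwrite("pics/t4f.png",im);cv2.imwrite("pics/s4f.png",b)
o=np.hstack([big(im,170,165,270,265,4),big(b,235,80,335,180,4)]);cv2.imwrite("pics/t4.png",o)
E
```

```text
t: 10.35
tool_pos: [0.4276, 0.12, 0.1501]
tool_rot: [0.624, 0.782, -0.001, -0.0]
wrist_force: [0.2, -0.3, -0.9]
finger_gap: 0.0227
finger_force: 25.0
t 10.35 shift [ 0.0028 -0.0011  0.0001] turn -0.0012 or 3.1404 len 0.002979244263886071 j1,j6 [ 0.11826526 -0.10535919]
```

View pics/t4.png

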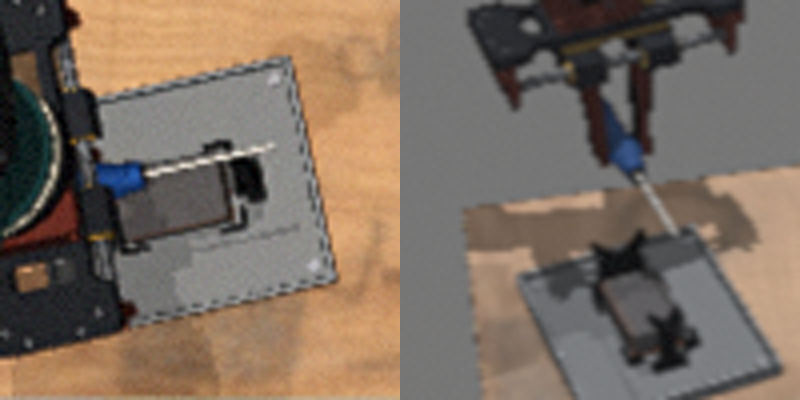

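The driver is held straight over the tray: tip at top-crop (272,147) and scene-crop (683,235). I triangulate the tip to check that the shaft is level.

```bash
python3 - <<'E'
from h import *
def tri(u,v):
    Ms=[]
    for n in("top","scene"):
        K,T=P(n);D=np.diag([1,-1,-1,1.]);Ms.append(K@(D@np.linalg.inv(T))[:3])
    q=cv2.triangulatePoints(Ms[0],Ms[1],np.array(u,float),np.array(v,float)).ravel();return q[:3]/q[3]
p=tri((237.7,201.4),(305.4,138.4));print(p)
print(proj("top",p),proj("scene",p))
s=manip.read_state()["tool_pos"];c,d=np.cos(np.radians(12.9)),np.sin(np.radians(12.9))
v=np.array([-d,c]);print(s,"exp tip",s[:2]-v*107, np.array([.427,.1215])-v*.107)
E
```

```text
[0.45385186 0.01642035 0.15556689]
[237.75101206 199.81791112] [304.27862995 138.61590574]
[0.42807206 0.11966586 0.15043389] exp tip [  24.31583447 -104.17978192] [0.45088776 0.01720055]
```

```bash
python3 jog.py '[[0.015,0.002,-0.001,0.04,0],[0.015,0.002,-0.001,0.075,0],[0.015,0.002,-0.001,0.085,0],[0.015,0.002,-0.001,0.09,0],[0.015,0.002,-0.001,0.095,0],[0.015,0.002,-0.001,0.1,0],[0.015,0.002,-0.001,0.103,0],[0.015,0.002,-0.001,0.103,0]]'; python3 jog.py '[[0.015,0,0,0.001,0],[0.015,0,0,0.001,0]]'; python3 go.py .426 .1225 .044 12.9
```

```text
t: 11.25
tool_pos: [0.4267, 0.1225, 0.048]
tool_rot: [0.624, 0.782, 0.0, 0.0]
wrist_force: [-1.3, 0.2, -1.2]
finger_gap: 0.023
finger_force: 25.0
t: 11.45
tool_pos: [0.4266, 0.1226, 0.047]
tool_rot: [0.624, 0.782, 0.0, 0.0]
wrist_force: [-0.0, -0.4, -1.3]
finger_gap: 0.0226
finger_force: 25.0
t 11.45 shift [ 0.     -0.0006  0.003 ] turn -0.001 or 3.1406 len 0.0030348946409956344 j1,j6 [ 0.12387619 -0.10043842]
```

Still no contact (wrist force unchanged). I go down 1 mm at a time.

```bash
python3 jog.py '[[0.015,0,0,0.001,0],[0.015,0,0,0.002,0],[0.015,0,0,0.002,0],[0.015,0,0,0.002,0]]'; python3 jog.py '[[0.015,0,0,0.001,0],[0.015,0,0,0.001,0],[0.015,0,0,0.001,0]]'
```

```text
t: 11.85
tool_pos: [0.4264, 0.1225, 0.0447]
tool_rot: [0.624, 0.782, 0.0, -0.0]
wrist_force: [-0.2, -0.6, -0.5]
finger_gap: 0.0228
finger_force: 25.0
t: 12.15
tool_pos: [0.4268, 0.1226, 0.0438]
tool_rot: [0.624, 0.782, 0.0, 0.0]
wrist_force: [0.9, 0.4, -0.1]
finger_gap: 0.0225
finger_force: 25.0
```

The wrist force has risen from -1.3 to about 0 N, so the rests are taking the weight. Now I release and lift.

```bash
python3 jog.py '[[0.03,0,0,0,0],[0.04,0,0,0,0],[0.05,0,0,0,0],[0.05,0,0,0,0],[0.05,0,0,-0.02,0],[0.05,0,0,-0.06,0],[0.05,0,0,-0.11,0],[0.05,0,0,-0.15,0]]'; python3 jog.py '[[0.05,-0.05,0,0,0],[0.05,-0.1,0,0,0],[0.05,-0.15,0,0,0],[0.05,-0.2,0,0,0],[0.05,-0.25,0,0,0],[0.05,-0.3,0,0,0],[0.05,-0.35,0,0,0],[0.05,-0.35,0,0,0]]'
python3 - <<'E'
from h import *
im=imaging.get_image("top")[:,:,::-1].copy();b=imaging.get_image("scene")[:,:,::-1].copy();cv2.imwrite("pics/t5f.png",im);cv2.imwrite("pics/s5f.png",b)
o=np.hstack([big(im,165,165,265,265,4),big(b,250,110,350,210,4)]);cv2.imwrite("pics/t5.png",o)
E
```

```text
t: 12.95
tool_pos: [0.4264, 0.1225, 0.196]
tool_rot: [0.624, 0.782, 0.0, 0.0]
wrist_force: [0.6, 0.8, -0.9]
finger_gap: 0.0499
finger_force: 0.0
t: 13.75
tool_pos: [0.506, -0.2251, 0.1938]
tool_rot: [0.625, 0.78, -0.001, 0.002]
wrist_force: [-0.6, 0.1, -0.4]
finger_gap: 0.0501
finger_force: 0.0
```

View pics/t5.png

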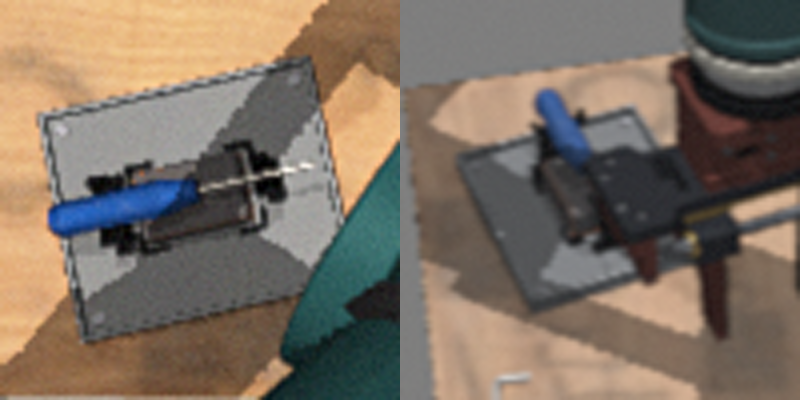

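The driver lies in both rests: tip at crop (312,166), handle butt at (50,222), with the block under it between the stops. A numeric check follows.

```bash
python3 - <<'E'
from h import *
c,d=np.cos(np.radians(12.9)),np.sin(np.radians(12.9))
def tf(w):w=w[:2]-[.4314,.0991];return np.round(np.array([c*w[0]+d*w[1],-d*w[0]+c*w[1]])*1000,1)
print("tip",tf(ray("top",(165+312/4-.4,165+166/4-.4),.05)))
im=cv2.imread("pics/t5f.png");h=cv2.cvtColor(im,cv2.COLOR_BGR2HSV).astype(int)
m=(h[...,0]>95)&(h[...,0]<130)&(h[...,1]>110);m[:,:170]=0;m[:,235:]=0;m[:195]=0;m[:,:][235:]=0
ys,xs=np.nonzero(m);w=np.array([tf(ray("top",p,.05)) for p in zip(xs,ys)]);print("handle y",w[:,1].min(),w[:,1].max(),"x",[np.round(np.median(w[np.abs(w[:,1]-q)<6,0]),1) for q in(10,30,50,70)])
E
```

```text
tip [ -0.6 -80.9]
handle y -50.4 83.6 x [np.float64(-0.4), np.float64(0.6), np.float64(0.3), np.float64(0.8)]
```

```bash
python3 jog.py '[[0.05,0,0,0,0],[0.05,0,0,0,0],[0.05,0,0,0,0]]' && python3 -c "
from bench import manip, imaging
print(manip.job_done())"
```

```text
t: 14.15
tool_pos: [0.5039, -0.2173, 0.1938]
tool_rot: [0.623, 0.782, 0.0, -0.0]
wrist_force: [-0.2, -1.0, -0.8]
finger_gap: 0.0499
finger_force: 0.0
the job is handed in; nothing more can be done
None
```

I laid the sanding block flat in the bed and the screwdriver in both V rests, measured within 1 mm of the rest line with its handle point about 26 mm to +y, and handed the job in at about 14 s; the hand-in returned no verdict.

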